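# Clamp a drawer rail in a trimming fixture with the rack-feed knob

## Robot

A 6-joint arm with a two-finger parallel gripper is mounted at the origin on the work surface. World frame = base frame: x ahead of the robot, y to its left, z up, the work surface at z = 0. Lengths are in m, angles in rad, forces in N, time in s.
With the tool pointing down it reaches from about 0.225 to 0.725 m from the base axis. Payload 3.1 kg.
Tool frame: the origin (TCP) lies at the very end of the fingers, on their centre line; the grasp point (between the pads) lies 19 mm behind it; x points along the fingers, y is the direction in which the jaws open and shut, and the axes are right-handed (so a half turn about x gives the same grasp; the last joint's range is limited). The gripper opens to 85 mm and grips with 20 to 120 N. Pads are 22 mm wide; open, the fingers measure 114 mm over their backs; the gripper's body (76 mm by 85 mm) begins 54 mm behind the grasp point. The pads swing forward as they close: fully open they stand 13 mm farther back than shut.
Start: joints at [-1.468, 0.048, 0.099, 1.622, 0, 1.443], TCP at [0.12, -0.511, 0.231] pointing down, gripper open.
Joint ranges: [-2.91, 2.91], [-0.99, 1.94], [-1.21, 1.42], [-2.12, 2.29], [-1.49, 1.47], [-3.14, 3.14]. Speed limits (rad/s): [2.79, 2.79, 3.14, 3.14, 3.14, 3.14].

## Interface

Orientations are given as a rotation vector (axis times angle).
In Python, from plant import ctrl, capture, get_calibration, ticket, finder gives the robot as it stands.
- The arm moves only by the shell command python3 -m handwheel 'ROWS' [FORCE]. ROWS is a JSON object of lists of equal length, an entry for each row: "slide": the shift along the tool's x, y, z in m, a list of three; "rotation": the turn, a rotation vector about the tool's x, y, z in units of 5 degrees (1.0 is 5 degrees), a list of three; "hand": the finger opening in m, from 0 to 0.0854. In form: {"slide": [[x, y, z], ...], "rotation": [[wx, wy, wz], ...], "hand": [hand, ...]}. A call has 1 to 12 rows; each row is the pose to reach, as a shift and turn from the pose measured when the call began, along the tool's axes at that moment; what a row does not reach only later rows make up. A row lasts 1/10 s, in which the tool goes at most 50 mm and 8.59 degrees, less where a joint would pass 70% of its speed; a pose out of reach is approached as far as the arm can. A call with a gripper value outside its range is refused whole. The fingers move at their own pace and stop on an object; FORCE is the grip in N (left out, the last holds). Time passes only in rows, so rows that repeat a pose let the fingers close. It gives the time, the measured TCP pose, the force and the opening at its end, in the units of the state.
- ctrl.get_state(): the state, without advancing time (a new reading comes with each control period).
- capture(name): name is "scene" or "top" or "wrist"; returns the picture (400x640x3 uint8, red, green, blue); there is no depth.
- get_calibration(name): a dict with "intrinsics" (3x3 intrinsics, pixels), "k1" (the pictures are not rectified: a ray, as slopes to the right and down, at radius r is drawn at 1 + k1 r^2 times it, then the intrinsics apply), "R" (3x3) and "t" (3): a world point X has camera coordinates R X + t. Camera axes: x right, y down, z forward; pixel columns grow to the right and rows downward; lengths in m; the calibration is good to about 2 mm. A picture is of the moment at which its call begins: read the wrist's pose just before it. get_calibration takes no time and is no camera call; for the wrist camera it gives the pose at the moment of the call.
- ticket.sign_off(): hands the job in, once; it reports no verdict.
Trained networks look in the newest picture that a camera, given by its name, has taken for a name from the list of things; names that differ only in an ending like _2 or _b are one class to them, and where a whole thing is asked for, a point or a joint stands for the part that bears it (a point fixed in the world has none). Each returns a list of dicts, best first, with "confidence" (0 to 1); they miss things now and then, are a little off and sometimes report something else, mostly with a low value. They report only what shows in the picture. A call takes as long as a camera call.
- finder.search_frame(camera, name): "position" ([x, y, z] in m, in world coordinates, good to about 4 mm: the middle of the surface that is visible of it).
- finder.cut_out(camera, name): "pixels" (400x640 bool, what is visible of it).
- finder.place_of(camera, name): "position" ([x, y, z] in m, in world coordinates, good to about 4 mm: a listed point, or the origin of a listed thing).
The state is a dict: "time_s": time; "joint_pos": joint angles; "qd": joint speeds; "joint_torque": joint torques, N m; "ee_pos": TCP position; "eef_rot": TCP orientation; "wrist_force": force on the tool from outside, world axes, zero at the start; "wrist_torque": the same for the moment, N m; "width": finger opening in m.
Only numpy, scipy, OpenCV 4.12 (cv2) and the standard library are available. Lean on these libraries where they do the work, as an engineer would, in place of code of your own. Each camera call takes 0.05 s, during which the arm holds its last target. There are 200 camera calls.

## Task

Lay the white drawer rail flat in the trimming fixture, between the four locating pins, without dropping it, and let go of it. Then turn the fixture's black feed knob clockwise, going along with it as the carriage walks forward, until the spring shoe has slid the rail home against the end stop and clamps it there with about 12 N; more than 25 N dents the fresh edging. Let go with the clamp left on, and leave the other things on the bench where they are.

Things in the scene. Friction and masses are not known exactly. Their poses are not given: they have to be found in the camera images.
- fixture: Aluminium fixture bolted to the bench: base plate 150 mm (its x) by 400 mm (its y) by 18 mm thick. Origin at the centre of the plate's underside, on the bench. The plate's top is the bed the rail lies on. All x, y below are the fixture's own, measured from here. Blue end stop block at the -y end, grey carriage with the knob at the +y end.
- stop_block_face (a point): Middle of the end stop block's front face (looks to +y), at fixture (0, -165) mm, 9.5 mm above the bed. The block is 70 mm wide and 34 mm high. From this point a steel stop screw, 18 mm across, sticks out towards +y; its tip is the end stop. Set by the last user, it stands out 8 to 20 mm (not measured) and stays so.
- nest_center (a point): Point on the bed at fixture (0, -53) mm: with its middle laid here, length along y, the rail has 12 to 24 mm free to the end stop and 13 mm to the shoe. Four steel pins 12 mm thick, 10 mm high, coned tops, at x = +-38.5 mm, y = -122 and -22 mm, leave a channel 65 mm wide for the 60 mm rail.
- rail_center (a point): Centre of the white drawer rail, a loose board 160 mm (its x) by 60 mm (its y) by 19 mm (its z), 0.1 to 0.2 kg, ends with thin blue edging. It starts flat on the bench. Either end may face the stop.
- shoe: Spring shoe with black rubber face, 50 mm wide, 16 mm high, on two sprung rods ahead of the carriage. Origin at the middle of the face's lower edge, at bed height; the face looks to -y, at fixture y = +40 mm at the start. The spring yields about 1 mm per 6 N, at most 6 mm. The clamping force is that of shoe on rail: 7 to 18 N is good.
- knob_grip (a point): On the axis of the round black fluted feed knob, half-way up it. The knob is 44 mm across, 28 mm tall, axis vertical, 12 mm above the flat top of the carriage (86 by 70 mm, 60 mm above the bench); its middle starts at fixture (-22.5, +115) mm, 86 mm above the bench. It rides with the carriage.
- feed_knob (a joint): Knob angle, rad, 0 at the start, grows clockwise seen from above, to 5.5. By rack and pinion each rad moves carriage, knob and shoe 10 mm to the fixture's -y. Drag of about 0.26 N m (slide included) resists turning, holds the clamp when let go, leaves a twist of either sign in a hand that stops and hides the first 4 N or so; then each N of clamping adds 0.01 N m. 26 N along the slide shifts the carriage.
- offcut_center (a point): Centre of a loose plywood offcut 150 x 70 x 18 mm, not to be used.
- tape_center (a point): Centre of a roll of yellow tape, 90 mm across, 25 mm high.
- trimmer_center (a point): 30 mm above the underside of a green palm edge trimmer standing on its 74 x 74 mm black foot, 103 mm high.
- glue_center (a point): 70 mm above the foot of a white glue bottle, 60 mm across, 150 mm high.

How it is judged:
On the way, in this order (a step that is already met when the one before it is completed fails the run):
1. the rail lies flat on the bed between the pins, let go, not yet clamped (x of rail_center in the frame of fixture between -0.006 and 0.006 m and z of rail_center in the frame of fixture between 0.0245 and 0.03 m and angle between rail_center's own z axis and vertical below 0.05 rad and angle between the x axis of rail_center and the y axis of fixture, either way round below 0.09 rad and contact force between the fingers and rail below 0.2 N and linear speed of rail below 0.02 m/s and contact force between shoe and rail below 3 N), for 0.2 s.
2. the shoe presses the rail against the end stop with 7 to 18 N (contact force between shoe and rail between 7 and 18 N), for 0.2 s.
At the end, for the whole second after the job is handed in: Rail flat on the bed between the pins (within 6 mm of the channel's middle, 5 degrees of its length), home against the end stop, at rest, pressed by the shoe with 7 to 18 N, knob let go; offcut, tape, trimmer and glue within 20 mm of where they were (all of step 2 and x of rail_center in the frame of fixture between -0.006 and 0.006 m and z of rail_center in the frame of fixture between 0.0245 and 0.03 m and angle between rail_center's own z axis and vertical below 0.05 rad and angle between the x axis of rail_center and the y axis of fixture, either way round below 0.09 rad and linear speed of rail below 0.01 m/s and y of rail_center in the frame of fixture below -0.06 m); the robot touches nothing.
It fails at once if the rail is dropped (it falls freely, unheld, faster than 0.6 m/s) (linear speed of rail above 0.6 m/s and contact force between the fingers and rail below 0.05 N).
It fails at once if the shoe presses the rail with more than 25 N (contact force between shoe and rail above 25 N).
It fails at once if offcut, tape, trimmer or glue is moved by more than 20 mm (distance of any of offcut_center, tape_center, trimmer_center, glue_center from where it was at the start of the episode above 0.02 m).
It also fails if it takes over 72 s, if anything falls off the work surface, if the arm or the gripper's body presses on something with over 40 N, if the wrist force passes 120 N, or if a joint passes its speed limit or range.

## Working session

There is one attempt and no reset: what is moved stays moved. The work goes in short steps, Python scripts to look and compute and a shell command to move; the robot and the scene stay as the last step left them, time stands still between calls to the robot, and variables do not carry over. Pictures are saved under pics/ and viewed, about 8 in all and at most 12, crops included, and the job is handed in when it is done.

```bash
ls; mkdir -p pics; cat > h.py <<'E'
import numpy as np, cv2
from plant import ctrl, capture, get_calibration, ticket, finder
from scipy.spatial.transform import Rotation as R
np.set_printoptions(precision=4,suppress=True)
def save(cam,name):
    im=capture(cam); cv2.imwrite('pics/'+name,im[:,:,::-1]); return im
def ray(cam,uv,z,cal=None):
    c=cal or get_calibration(cam); K=np.array(c['intrinsics']);Rm=np.array(c['R']);t=np.array(c['t'])
    p=cv2.undistortPoints(np.array(uv,float).reshape(-1,1,2),K,np.array([c['k1'],0,0,0.]))[:,0]
    d=np.c_[p,np.ones(len(p))]@Rm; o=-Rm.T@t
    return o+d*((z-o[2])/d[:,2])[:,None]
def proj(cam,X,cal=None):
    c=cal or get_calibration(cam)
    return cv2.projectPoints(np.array(X,float).reshape(-1,1,3),cv2.Rodrigues(np.array(c['R']))[0],np.array(c['t'],float),np.array(c['intrinsics']),np.array([c['k1'],0,0,0.]))[0][:,0]
def rel(pos,xdir=None,yaw=None):
    """shift in tool axes to reach world pos; for tool down with jaw direction (tool y) at world yaw -> rotation in 5deg units"""
    s=ctrl.get_state(); R0=R.from_rotvec(s['eef_rot']); 
    print('slide',R0.inv().apply(np.array(pos)-s['ee_pos']))
    if yaw is not None:
        x=np.array([0,0,-1.]); best=None
        for k in (0,np.pi):
            y=np.array([np.cos(yaw+k),np.sin(yaw+k),0]); M=np.c_[x,y,np.cross(x,y)]
            r=(R0.inv()*R.from_matrix(M)).as_rotvec(degrees=True)/5
            print('rot',r)
def st():
    s=ctrl.get_state(); print('t',s['time_s'],'p',np.array(s['ee_pos']),'rv',np.array(s['eef_rot']),'w',s['width'],'F',np.array(s['wrist_force']),'T',np.array(s['wrist_torque']),'q',np.array(s['joint_pos'])); return s
E
python3 - <<'E'
from h import *
st()
a=save('scene','s0.png');b=save('top','t0.png')
for cam in('top','scene'):
  for n in ['fixture','stop_block_face','nest_center','rail_center','shoe','knob_grip','offcut_center','tape_center','trimmer_center','glue_center']:
    print(cam,n,[(np.array(d['position']),round(d['confidence'],2)) for d in finder.place_of(cam,n)[:2]])
cv2.imwrite('pics/m0.png',b[:,:,::-1])
E
```

```text
pics
t 0.0 p [ 0.12   -0.5105  0.2301] rv [ 2.1003  0.246  -2.1002] w 0.08515051787269151 F [ 0.1182 -0.0594  0.253 ] T [-0.0028 -0.0315  0.0277] q [-1.4678  0.0488  0.0975  1.622   0.      1.443 ]
top fixture [(array([0.5267, 0.0449, 0.0039]), 0.8)]
top stop_block_face [(array([ 0.5251, -0.1158,  0.028 ]), 0.7), (array([ 0.6595, -0.2955,  0.0059]), 0.59)]
top nest_center [(array([ 0.523 , -0.007 ,  0.0158]), 0.88)]
top rail_center [(array([ 0.431 , -0.2868,  0.0092]), 0.96)]
top shoe [(array([0.5232, 0.0892, 0.0197]), 0.61)]
top knob_grip [(array([0.4992, 0.1615, 0.0837]), 0.86), (array([ 0.525 , -0.0067,  0.0182]), 0.54)]
top offcut_center [(array([ 0.6574, -0.2959,  0.0109]), 0.74)]
top tape_center [(array([ 0.7557, -0.048 ,  0.0122]), 0.62)]
top trimmer_center [(array([0.7742, 0.1063, 0.0309]), 0.79)]
top glue_center [(array([0.6774, 0.332 , 0.0698]), 0.59), (array([ 0.5224, -0.005 ,  0.0172]), 0.35)]
scene fixture [(array([ 0.5193,  0.0474, -0.001 ]), 0.87)]
scene stop_block_face [(array([ 0.5257, -0.1146,  0.028 ]), 0.88)]
scene nest_center [(array([ 0.5244, -0.0051,  0.0127]), 0.9), (array([0.4971, 0.1605, 0.0849]), 0.2)]
scene rail_center [(array([ 0.4324, -0.2875,  0.0102]), 0.78)]
scene shoe [(array([0.5239, 0.0912, 0.0179]), 0.59)]
scene knob_grip [(array([0.4959, 0.1593, 0.0848]), 0.7), (array([0.7728, 0.1026, 0.0292]), 0.49)]
scene offcut_center [(array([ 0.6584, -0.2992,  0.0098]), 0.85)]
scene tape_center [(array([ 0.7548, -0.0456,  0.0102]), 0.88)]
scene trimmer_center [(array([0.7742, 0.1098, 0.0303]), 0.96), (array([ 0.5212, -0.01  ,  0.0158]), 0.27)]
scene glue_center [(array([0.6741, 0.3397, 0.0719]), 0.85)]
```

View pics/t0.png

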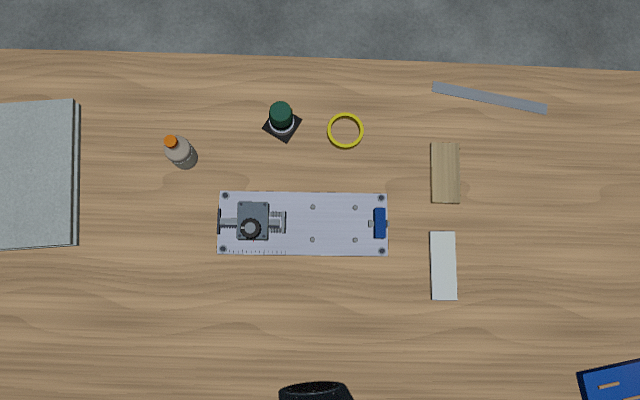

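View pics/s0.png

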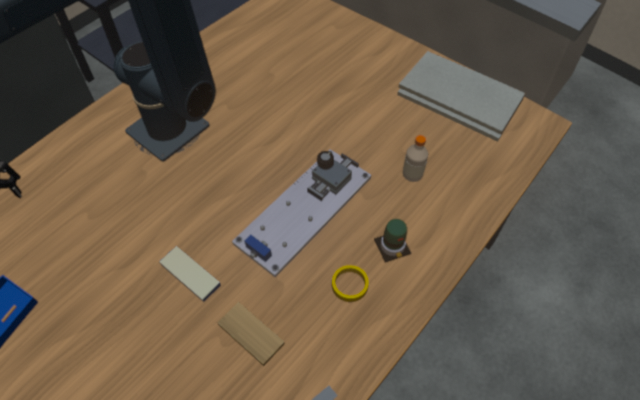

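The top view shows the fixture, with its blue stop at about (379,223) and the knob at (250,229). The rail lies at (443,265) with its length along world x. In the scene view everything lies free and in agreement with the finder.

```bash
python3 - <<'E'
from h import *
capture('top')
c=get_calibration('top')
for n,z in(('rail_center',.019),('fixture',.018)):
    m=finder.cut_out('top',n)[0]['pixels'].astype(np.uint8)
    r=cv2.minAreaRect(cv2.findNonZero(m)); b=cv2.boxPoints(r)
    w=ray('top',b,z,c); print(n,w,w.mean(0)); e=w-np.roll(w,-1,0); print([(np.linalg.norm(v),np.degrees(np.arctan2(v[1],v[0]))) for v in e])
g=cv2.imread('pics/t0.png',0)
pins=np.array([[312,207],[355,208],[312,239.5],[354,240]],np.float32).reshape(-1,1,2)
pw=ray('top',pins,.026,c);print('pins',pw,pw.mean(0))
rel([.431,-.287,.12],yaw=np.pi/2)
E
```

```text
rail_center [[ 0.5112 -0.2442  0.019 ]
 [ 0.5165 -0.3146  0.019 ]
 [ 0.3537 -0.3187  0.019 ]
 [ 0.3491 -0.2499  0.019 ]] [ 0.4327 -0.2818  0.019 ]
[(np.float64(0.07059387893838832), np.float64(94.29868110278805)), (np.float64(0.1628520576086304), np.float64(1.4371713032966544)), (np.float64(0.06886273269891129), np.float64(-86.1671585632611)), (np.float64(0.16221528480959702), np.float64(-177.96119422880602))]
fixture [[ 0.4425  0.2438  0.018 ]
 [ 0.597   0.2508  0.018 ]
 [ 0.6025 -0.1592  0.018 ]
 [ 0.4465 -0.1563  0.018 ]] [0.5221 0.0448 0.018 ]
[(np.float64(0.15474095363218604), np.float64(-177.41307385325467)), (np.float64(0.41000839660124694), np.float64(90.7650657872227)), (np.float64(0.15603074023043986), np.float64(-1.0589198621189269)), (np.float64(0.40012460199568256), np.float64(-89.41950559704982))]
pins [[ 0.5604  0.0255  0.026 ]
 [ 0.5609 -0.0758  0.026 ]
 [ 0.484   0.0234  0.026 ]
 [ 0.4855 -0.0743  0.026 ]] [ 0.5227 -0.0253  0.026 ]
slide [ 0.1113 -0.147  -0.3539]
rot [-33.3558   0.0003  -0.0001]
rot [ 2.6442 -0.0001 -0.0002]
```

```bash
python3 -m handwheel '{"slide":[[0.005,-0.02,-0.05],[0.01,-0.04,-0.09],[0.015,-0.06,-0.13],[0.02,-0.08,-0.18],[0.02,-0.1,-0.22],[0.025,-0.12,-0.27],[0.03,-0.14,-0.31],[0.03,-0.147,-0.354],[0.03,-0.147,-0.354],[0.03,-0.147,-0.354]],"rotation":[[0.4,0,0],[0.8,0,0],[1.2,0,0],[1.6,0,0],[2,0,0],[2.3,0,0],[2.5,0,0],[2.6,0,0],[2.6,0,0],[2.6,0,0]],"hand":[0.085,0.085,0.085,0.085,0.085,0.085,0.085,0.085,0.085,0.085]}'
cat > rail.py <<'E'
from h import *
import sys
s=st(); c=get_calibration('wrist'); im=save('wrist',sys.argv[1]); z=float(sys.argv[2])
m=finder.cut_out('wrist','rail_center')
if m:
    m=m[0]['pixels'].astype(np.uint8); b=cv2.boxPoints(cv2.minAreaRect(cv2.findNonZero(m)));print(b)
    w=ray('wrist',b,z,c);print(w,w.mean(0)); e=w-np.roll(w,-1,0); print([(round(float(np.linalg.norm(v)),4),round(float(np.degrees(np.arctan2(v[1],v[0]))),2)) for v in e])
E
python3 rail.py w1.png 0.019
```

```text
time_s: 2.25
ee_pos: [0.4315, -0.2863, 0.201]
eef_rot: [2.217, 0.007, -2.219]
wrist_force: [0.3, 0.0, 0.5]
width: 0.0852
t 2.25 p [ 0.4315 -0.2863  0.201 ] rv [ 2.2172  0.0074 -2.2194] w 0.08516524336810263 F [0.2605 0.0054 0.4737] T [-0.026  -0.0167  0.0138] q [-0.715   0.0253  0.0157  1.562  -0.0006  2.4201]
[[288.  95.]
 [350.  95.]
 [350. 248.]
 [288. 248.]]
[[ 0.5123 -0.2544  0.019 ]
 [ 0.5126 -0.3133  0.019 ]
 [ 0.3536 -0.3183  0.019 ]
 [ 0.3532 -0.2506  0.019 ]] [ 0.4329 -0.2841  0.019 ]
[(0.0589, 90.32), (0.1591, 1.81), (0.0677, -89.67), (0.1591, 178.65)]
```

View pics/w1.png

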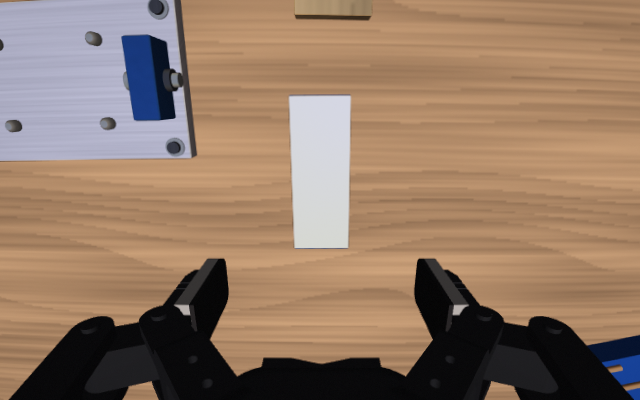

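The close look shows the rail with corners at (289,96), (350,96), (348,248) and (294,248), square to the jaws. I'll descend and grip it.

```bash
python3 -m handwheel '{"slide":[[0.045,-0.002,-0.001],[0.09,-0.002,-0.001],[0.135,-0.002,-0.001],[0.17,-0.002,-0.001],[0.19,-0.002,-0.001],[0.2,-0.002,-0.001],[0.2,-0.002,-0.001],[0.2,-0.002,-0.001],[0.2,-0.002,-0.001],[0.2,-0.002,-0.001],[0.2,-0.002,-0.001],[0.2,-0.002,-0.001]],"rotation":[[0,0,0],[0,0,0],[0,0,0],[0,0,0],[0,0,0],[0,0,0],[0,0,0],[0,0,0],[0,0,0],[0,0,0],[0,0,0],[0,0,0]],"hand":[0.085,0.085,0.085,0.085,0.085,0.085,0.085,0.05,0.05,0.05,0.05,0.05]}' 40; python3 -c "
from h import *
st()"
```

```text
time_s: 3.55
ee_pos: [0.4328, -0.287, 0.0039]
eef_rot: [2.221, -0.001, -2.215]
wrist_force: [-0.4, -1.1, 6.9]
width: 0.0588
t 3.55 p [ 0.4328 -0.287   0.0039] rv [ 2.221  -0.0006 -2.2151] w 0.058823192420020716 F [-0.3815 -1.1459  6.8663] T [ 0.0675  0.1642 -0.0492] q [-0.7141  0.1058 -0.2983  1.1623 -0.001   2.4244]
```

```bash
python3 -m handwheel '{"slide":[[-0.02,0,0],[-0.05,0,0],[-0.09,0,0],[-0.13,0,0],[-0.15,-0.03,-0.01],[-0.15,-0.06,-0.02],[-0.15,-0.09,-0.03],[-0.15,-0.12,-0.04],[-0.15,-0.15,-0.05],[-0.15,-0.18,-0.06],[-0.15,-0.21,-0.07],[-0.15,-0.24,-0.08]],"rotation":[[0,0,0],[0,0,0],[0,0,0],[0,0,0],[-1.5,0,0],[-3,0,0],[-4.5,0,0],[-6,0,0],[-7.5,0,0],[-9,0,0],[-10.5,0,0],[-12,0,0]],"hand":[0.05,0.05,0.05,0.05,0.05,0.05,0.05,0.05,0.05,0.05,0.05,0.05]}' 40; python3 -c "
from h import *
st(); rel([.5225,-.0063,.12],yaw=np.radians(.6))"
```

```text
time_s: 4.75
ee_pos: [0.5118, -0.0448, 0.1531]
eef_rot: [1.577, 0.915, -1.576]
wrist_force: [-0.0, 0.3, -2.9]
width: 0.0583
t 4.75 p [ 0.5118 -0.0448  0.1531] rv [ 1.5766  0.9153 -1.5759] w 0.05826671358047071 F [-0.0059  0.3235 -2.8783] T [ 0.0138 -0.0708  0.0171] q [-0.216   0.0119 -0.0929  1.4627 -0.003   1.8696]
slide [ 0.033  -0.0098 -0.0388]
rot [-6.0195  0.033  -0.039 ]
rot [29.9804 -0.0522 -0.0442]
```

```bash
python3 -m handwheel '{"slide":[[0.005,-0.003,-0.01],[0.01,-0.005,-0.02],[0.02,-0.008,-0.03],[0.03,-0.01,-0.039],[0.033,-0.01,-0.039],[0.033,-0.01,-0.039]],"rotation":[[-1.5,0,0],[-3,0,0],[-4.5,0,0],[-6,0,0],[-6,0,0],[-6,0,0]],"hand":[0.05,0.05,0.05,0.05,0.05,0.05]}' 40; python3 - <<'E'
from h import *
st(); c=get_calibration('wrist'); im=save('wrist','w2.png')
for n in('nest_center','shoe','knob_grip','rail_center','fixture'):
    print(n,[(np.array(d['position']),round(d['confidence'],2)) for d in finder.place_of('wrist',n)[:1]])
E
```

```text
time_s: 5.35
ee_pos: [0.5217, -0.0059, 0.1192]
eef_rot: [1.202, 1.209, -1.206]
wrist_force: [0.1, -0.3, -1.0]
width: 0.0589
t 5.35 p [ 0.5217 -0.0059  0.1192] rv [ 1.2018  1.2091 -1.2056] w 0.05890494598175153 F [ 0.117  -0.3161 -1.005 ] T [-0.0435  0.0196  0.0365] q [-0.1378  0.043  -0.1286  1.398  -0.0036  1.4264]
nest_center []
shoe [(array([0.5222, 0.0839, 0.0173]), 0.9)]
knob_grip []
rail_center [(array([ 0.5255, -0.0049,  0.1267]), 0.93)]
fixture []
```

View pics/w2.png

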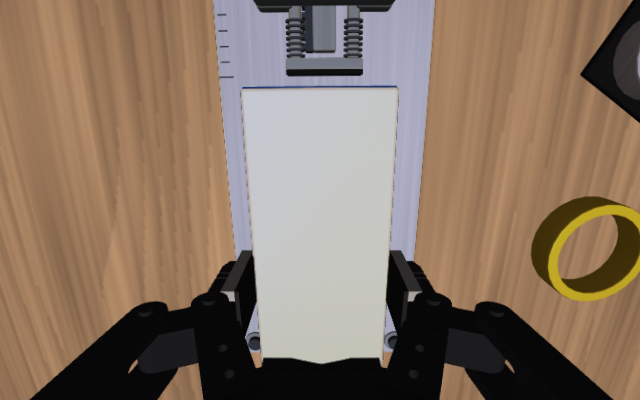

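The wrist view shows the rail held straight in the jaws, with its far end at row 88, columns 242–398. Beneath it are the plate edges, near columns 213–236 and 435–413, and two pins at (255,341) and (392,341). I'll fit the edges.

```bash
python3 - <<'E'
from h import *
im=cv2.imread('pics/w2.png').astype(int); c=get_calibration('wrist')
d=im[:,:,0]-im[:,:,2]  # B-R
L=[];Rr=[]
for r in range(15,240,5):
    x=d[r]>-15
    l=np.where(x[190:240])[0]; q=np.where(x[405:450])[0]
    if len(l): L.append((190+l[0],r))
    if len(q): Rr.append((405+q[-1]+1,r))
W=[]
for E in (L,Rr):
    w=ray('wrist',E,.018,c); p=np.polyfit(w[:,1],w[:,0],1); k=np.abs(w[:,0]-np.polyval(p,w[:,1]))<.0015; p=np.polyfit(w[k,1],w[k,0],1)
    print('slope deg',np.degrees(p[0]),'x at y=-.006',np.polyval(p,-.006),'at .08',np.polyval(p,.08),k.sum()); W.append(np.polyval(p,[-.006,.08]))
print('mid',(W[0]+W[1])/2)
print('pins',ray('wrist',[[255,341],[392,341]],.026,c), 'shoe front',ray('wrist',[[287,75],[362,75]],.018,c))
print('shoe top corners',ray('wrist',[[287,58],[362,58]],.034,c))
print('rail end',ray('wrist',[[242,88],[398,88]],.134,c),'near',ray('wrist',[[262,360],[381,360]],.134,c))
print(R.from_rotvec(ctrl.get_state()['eef_rot']).as_matrix())
E
```

```text
slope deg -0.808433099023577 x at y=-.006 0.4517359520497324 at .08 0.450522507584767 45
slope deg -0.7399191486141836 x at y=-.006 0.6003661281659455 at .08 0.5992555219865446 45
mid [0.5261 0.5249]
pins [[ 0.4653 -0.1345  0.026 ]
 [ 0.587  -0.134   0.026 ]] shoe front [[0.4984 0.0864 0.018 ]
 [0.5513 0.0868 0.018 ]]
shoe top corners [[0.5002 0.0958 0.034 ]
 [0.5489 0.0961 0.034 ]]
rail end [[0.4925 0.0737 0.134 ]
 [0.5509 0.0741 0.134 ]] near [[ 0.4938 -0.0527  0.134 ]
 [ 0.5526 -0.0524  0.134 ]]
[[ 0.0037  1.      0.0075]
 [-0.0039  0.0075 -1.    ]
 [-1.      0.0037  0.0039]]
```

```bash
python3 -m handwheel '{"slide":[[0.03,0.002,0],[0.06,0.003,0],[0.075,0.003,0],[0.08,0.003,0],[0.085,0.003,0],[0.088,0.003,0],[0.091,0.003,0],[0.093,0.003,0],[0.094,0.003,0],[0.094,0.003,0]],"rotation":[[0,0,0],[0,0,0],[0,0,0],[0,0,0],[0,0,0],[0,0,0],[0,0,0],[0,0,0],[0,0,0],[0,0,0]],"hand":[0.05,0.05,0.05,0.05,0.05,0.05,0.05,0.05,0.05,0.05]}' 40; python3 - <<'E'
from h import *
st(); save('scene','s1.png'); print([(np.array(d['position']),round(d['confidence'],2)) for d in finder.place_of('scene','rail_center')[:1]])
im=cv2.imread('pics/s1.png')[130:290,210:400]; cv2.imwrite('pics/s1c.png',cv2.resize(im,None,fx=3.5,fy=3.5,interpolation=cv2.INTER_CUBIC))
E
```

```text
time_s: 6.65
ee_pos: [0.5263, -0.0068, 0.0269]
eef_rot: [1.203, 1.207, -1.203]
wrist_force: [-0.4, -0.4, -0.8]
width: 0.0588
t 6.65 p [ 0.5263 -0.0068  0.0269] rv [ 1.2027  1.2069 -1.2026] w 0.05879509692175437 F [-0.3708 -0.4098 -0.8388] T [0.0068 0.0521 0.0083] q [-0.1384  0.1033 -0.2527  1.2103 -0.0033  1.4248]
[(array([ 0.5224, -0.0045,  0.0323]), 0.86)]
```

View pics/s1c.png

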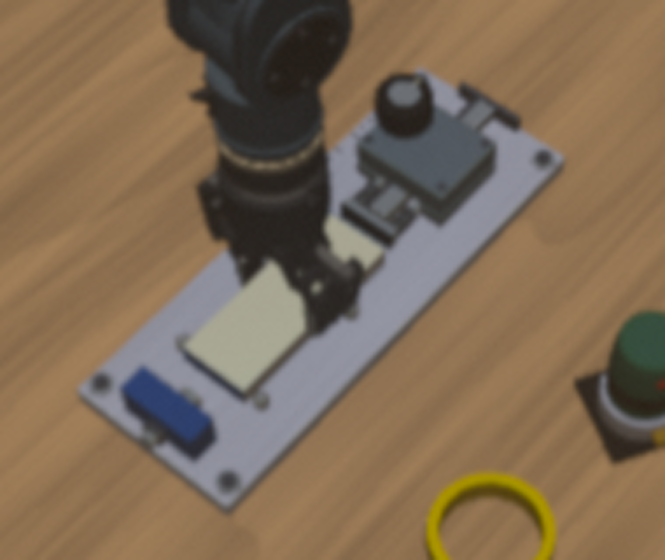

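```bash
python3 - <<'E'
from h import *
f=lambda P:np.array(P,float)/3.5+[210,130]-0.36
print('pins',ray('scene',f([[262,402],[183,343]]),.023))
print('rail top end corners',ray('scene',f([[247,383],[186,345]]),.043))
E
```

```text
pins [[ 0.5657 -0.0754  0.023 ]
 [ 0.4874 -0.0762  0.023 ]]
rail top end corners [[ 0.5557 -0.0785  0.043 ]
 [ 0.5003 -0.0837  0.043 ]]
```

The crop shows the rail lying between the pins at (183,343) and (262,402), just above the bed. The pin mid works out to x=0.526, against 0.5263 for the tool. I'll lower the last 5 mm and release.

```bash
python3 -m handwheel '{"slide":[[0.002,0,0],[0.004,0,0],[0.005,0,0],[0.0055,0,0],[0.0055,0,0]],"rotation":[[0,0,0],[0,0,0],[0,0,0],[0,0,0],[0,0,0]],"hand":[0.05,0.05,0.05,0.05,0.05]}' 40; python3 -c "
from h import *
st()"
```

```text
time_s: 7.25
ee_pos: [0.5263, -0.0069, 0.0219]
eef_rot: [1.203, 1.207, -1.203]
wrist_force: [-1.4, 0.3, 2.7]
width: 0.0591
t 7.25 p [ 0.5263 -0.0069  0.0219] rv [ 1.2026  1.2068 -1.2026] w 0.0590674142682203 F [-1.3789  0.299   2.7221] T [0.0862 0.5368 0.0588] q [-0.1385  0.1074 -0.2586  1.2002 -0.0034  1.4248]
```

```bash
python3 -m handwheel '{"slide":[[0,0,0],[0,0,0],[0,0,0],[0,0,0],[-0.005,0,0],[-0.02,0,0],[-0.05,0,0],[-0.09,0,0],[-0.13,0,0],[-0.16,0,0],[-0.16,0,0],[-0.16,0,0]],"rotation":[[0,0,0],[0,0,0],[0,0,0],[0,0,0],[0,0,0],[0,0,0],[0,0,0],[0,0,0],[0,0,0],[0,0,0],[0,0,0],[0,0,0]],"hand":[0.07,0.085,0.085,0.085,0.085,0.085,0.085,0.085,0.085,0.085,0.085,0.085]}' 40; python3 - <<'E'
from h import *
st(); c=get_calibration('wrist'); save('wrist','w3.png')
for n in('rail_center','shoe','knob_grip'):
    print(n,[(np.array(d['position']),round(d['confidence'],2)) for d in finder.place_of('wrist',n)[:1]])
E
```

```text
time_s: 8.45
ee_pos: [0.5264, -0.0063, 0.1832]
eef_rot: [1.204, 1.205, -1.201]
wrist_force: [-0.8, 0.1, -0.0]
width: 0.0848
t 8.45 p [ 0.5264 -0.0063  0.1832] rv [ 1.2036  1.2045 -1.2008] w 0.08480489945845694 F [-0.7892  0.1236 -0.0241] T [-0.0276 -0.0038 -0.0214] q [-0.1374  0.0381 -0.0066  1.5188 -0.0034  1.4258]
rail_center [(array([ 0.5295, -0.0064,  0.0288]), 0.72)]
shoe [(array([0.5246, 0.0853, 0.0145]), 0.93)]
knob_grip []
```

View pics/w3.png

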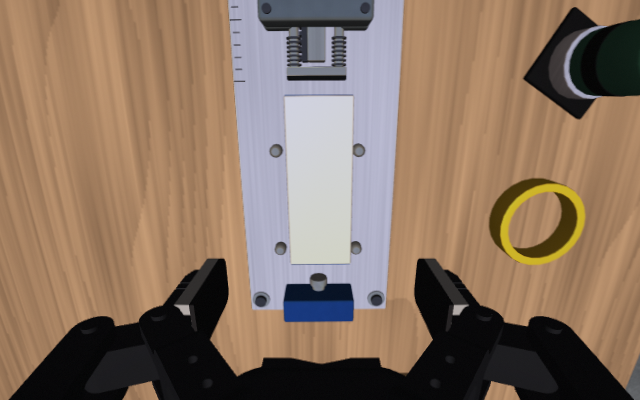

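The view shows the rail flat between the four pins at (276,151), (359,150), (280,248) and (355,248). The stop screw tip at (318,276) is a short gap from the rail end at row 264, and the shoe edge is at row 80. Next I move above the knob, winding the wrist back for a single full turn.

```bash
python3 - <<'E'
from h import *
print('rail top corners',ray('wrist',[[285,96],[354,96],[351,264],[292,264]],.037))
print('screw tip',ray('wrist',[[318,273]],.034), 'block top front',ray('wrist',[[318,285]],.052), 'shoe low', ray('wrist',[[316,80]],.018))
E
python3 -m handwheel '{"slide":[[0,-0.002,-0.013],[0,-0.004,-0.026],[0,-0.006,-0.04],[0,-0.008,-0.054],[0,-0.01,-0.068],[0,-0.012,-0.082],[0,-0.014,-0.096],[0,-0.016,-0.11],[0,-0.019,-0.125],[0,-0.022,-0.14],[0,-0.024,-0.155],[0,-0.026,-0.167]],"rotation":[[-1.7,0,0],[-3.4,0,0],[-5.1,0,0],[-6.8,0,0],[-8.5,0,0],[-10.2,0,0],[-11.9,0,0],[-13.6,0,0],[-15.3,0,0],[-17,0,0],[-18.7,0,0],[-20.4,0,0]],"hand":[0.085,0.085,0.085,0.085,0.085,0.085,0.085,0.085,0.085,0.085,0.085,0.085]}' 60
python3 -m handwheel '{"slide":[[0,0,0],[0,0,0],[0,0,0],[0,0,0],[0,0,0],[0,0,0],[0,0,0],[0,0,0],[0,0,0],[0,0,0],[0,0,0],[0,0,0]],"rotation":[[-1.7,0,0],[-3.4,0,0],[-5.1,0,0],[-6.8,0,0],[-8.5,0,0],[-10.2,0,0],[-11.9,0,0],[-13.6,0,0],[-15.3,0,0],[-17,0,0],[-18.7,0,0],[-18.7,0,0]],"hand":[0.085,0.085,0.085,0.085,0.085,0.085,0.085,0.085,0.085,0.085,0.085,0.085]}' 60
python3 - <<'E'
from h import *
st(); save('wrist','w4.png')
for n in('knob_grip','shoe'):
    print(n,[(np.array(d['position']),round(d['confidence'],2)) for d in finder.place_of('wrist',n)[:1]])
p=finder.place_of('wrist','knob_grip')
m=finder.cut_out('wrist','knob_grip')
if m:
    mm=m[0]['pixels'].astype(np.uint8); cc,r=cv2.minEnclosingCircle(cv2.findNonZero(mm)); print(cc,r,ray('wrist',[cc],.095))
rel([.5,.161,.11])
E
```

```text
rail top corners [[ 0.4938  0.0731  0.037 ]
 [ 0.5514  0.0735  0.037 ]
 [ 0.5542 -0.0828  0.037 ]
 [ 0.4966 -0.0831  0.037 ]]
screw tip [[ 0.522  -0.0946  0.034 ]] block top front [[ 0.5222 -0.0971  0.052 ]] shoe low [[0.5194 0.0869 0.018 ]]
time_s: 9.85
ee_pos: [0.4961, 0.1613, 0.1775]
eef_rot: [-0.178, 1.567, 0.173]
wrist_force: [0.4, -0.5, 0.8]
width: 0.0849
time_s: 11.05
ee_pos: [0.4952, 0.1611, 0.1759]
eef_rot: [-1.415, 1.068, 1.419]
wrist_force: [-0.3, 0.6, -0.6]
width: 0.0852
t 11.05 p [0.4952 0.1611 0.1759] rv [-1.4154  1.0685  1.4188] w 0.08521399469215847 F [-0.344   0.5674 -0.563 ] T [-0.0299 -0.0523 -0.0337] q [ 0.1878  0.0386 -0.0206  1.5181 -0.0033 -1.6673]
knob_grip [(array([0.5063, 0.1601, 0.0842]), 0.97)]
shoe [(array([0.5242, 0.0841, 0.0129]), 0.86)]
(313.64837646484375, 205.42257690429688) 33.744384765625 [[0.5015 0.1594 0.095 ]]
slide [ 0.0671 -0.0042 -0.0012]
```

View pics/w4.png

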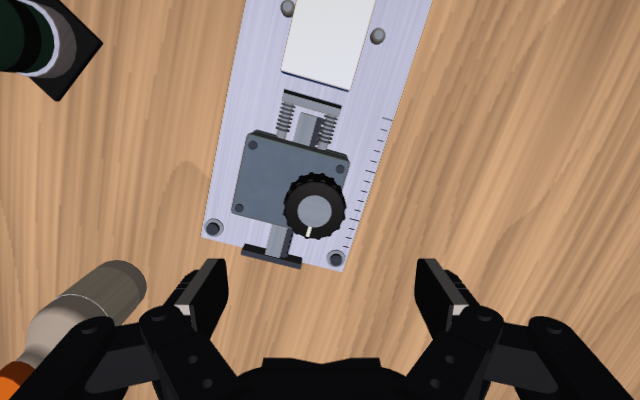

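The knob's cap is centred at (314,211) with the white mark pointing to (309,232), and the carriage is clear around it. I'll go down and grip.

```bash
python3 -m handwheel '{"slide":[[0.03,-0.0055,-0.0025],[0.06,-0.0055,-0.0025],[0.085,-0.0055,-0.0025],[0.1,-0.0055,-0.0025],[0.107,-0.0055,-0.0025],[0.107,-0.0055,-0.0025],[0.107,-0.0055,-0.0025]],"rotation":[[0,0,0],[0,0,0],[0,0,0],[0,0,0],[0,0,0],[0,0,0],[0,0,0]],"hand":[0.085,0.085,0.085,0.085,0.085,0.085,0.085]}' 60
python3 -c "
from h import *
st();rel([.501,.160,.068])"
```

```text
time_s: 12.0
ee_pos: [0.5024, 0.1602, 0.0714]
eef_rot: [-1.416, 1.066, 1.414]
wrist_force: [0.4, -0.2, 0.3]
width: 0.0848
t 12.0 p [0.5024 0.1602 0.0714] rv [-1.4162  1.0659  1.4143] w 0.0848159564438635 F [ 0.4125 -0.2161  0.3286] T [-0.0174  0.0282  0.0023] q [ 0.1834  0.0824 -0.1838  1.3067 -0.0033 -1.6701]
slide [0.0034 0.0014 0.0002]
```

```bash
python3 -m handwheel '{"slide":[[0.003,0.001,0],[0.003,0.001,0],[0.003,0.001,0],[0.003,0.001,0],[0.003,0.001,0],[0.003,0.001,0],[0.003,0.001,0]],"rotation":[[0,0,0],[0,0,0],[0,0,0],[0,0,0],[0,0,0],[0,0,0],[0,0,0]],"hand":[0.07,0.055,0.035,0.035,0.035,0.035,0.035]}' 50
cat > k.py <<'E'
# prints tool-axes slide per 5deg unit of turn (0.8727 mm towards fixture -y), fixture yaw .75deg
from h import *
s=st(); M=R.from_rotvec(s['eef_rot'])
f=np.radians(.75); d=-np.array([-np.sin(f),np.cos(f),0])*10e-3*np.radians(5)
print('per unit',M.inv().apply(d)*1e3,'mm; x12 units*1.6',M.inv().apply(d)*19.2e0)
print('tilt',M.as_matrix()[:,0],'yaw',np.degrees(np.arctan2(M.as_matrix()[1,1],M.as_matrix()[0,1])))
F=np.array(s['wrist_force']);T=np.array(s['wrist_torque']);print('F along slide(-y)',F@d/np.linalg.norm(d),'Tz',T[2])
E
python3 k.py
```

```text
time_s: 12.7
ee_pos: [0.5002, 0.1595, 0.0696]
eef_rot: [-1.416, 1.068, 1.416]
wrist_force: [-5.9, -1.6, 6.0]
width: 0.0428
t 12.7 p [0.5002 0.1595 0.0696] rv [-1.4158  1.068   1.4157] w 0.04276091658652247 F [-5.8786 -1.6278  6.0092] T [-0.3195  1.0803  0.0269] q [ 0.1833  0.0799 -0.1899  1.3052 -0.004  -1.6704]
per unit [ 0.0041  0.2325 -0.8411] mm; x12 units*1.6 [ 0.0001  0.0045 -0.0161]
tilt [-0.0034 -0.0047 -1.    ] yaw -163.79589144133195
F along slide(-y) 1.5507366313346682 Tz 0.026871464507361338
```

```bash
python3 -m handwheel '{"slide":[[0,0.0003,-0.0013],[0,0.0007,-0.0025],[0,0.001,-0.0038],[0,0.0014,-0.005],[0,0.0017,-0.0063],[0,0.0021,-0.0076],[0,0.0024,-0.0088],[0,0.0028,-0.0101],[0,0.0031,-0.0114],[0,0.0035,-0.0126],[0,0.0038,-0.0139],[0,0.0042,-0.0151]],"rotation":[[1.5,0,0],[3,0,0],[4.5,0,0],[6,0,0],[7.5,0,0],[9,0,0],[10.5,0,0],[12,0,0],[13.5,0,0],[15,0,0],[16.5,0,0],[18,0,0]],"hand":[0.035,0.035,0.035,0.035,0.035,0.035,0.035,0.035,0.035,0.035,0.035,0.035]}' 50
python3 k.py; python3 - <<'E'
from h import *
save('top','t1.png'); 
for n in('knob_grip','shoe','rail_center'):
    print(n,[(np.array(d['position']),round(d['confidence'],2)) for d in finder.place_of('top',n)[:1]])
im=cv2.imread('pics/t1.png')[180:270,210:400]; cv2.imwrite('pics/t1c.png',cv2.resize(im,None,fx=4,fy=4,interpolation=cv2.INTER_CUBIC))
E
```

```text
time_s: 13.9
ee_pos: [0.498, 0.145, 0.0697]
eef_rot: [-0.22, 1.568, 0.219]
wrist_force: [-3.9, 1.8, 1.9]
width: 0.043
t 13.9 p [0.498  0.145  0.0697] rv [-0.22    1.5679  0.2189] w 0.042967764252878016 F [-3.9326  1.7687  1.893 ] T [0.7372 1.0434 0.2828] q [ 0.1544  0.0679 -0.2026  1.3086 -0.0005 -0.1249]
per unit [ 0.0015 -0.8419 -0.2295] mm; x12 units*1.6 [ 0.     -0.0162 -0.0044]
tilt [-0.0081 -0.0018 -1.    ] yaw 105.99902825746837
F along slide(-y) -1.8200190634047602 Tz 0.282832318606215
knob_grip []
shoe [(array([0.5245, 0.0738, 0.0181]), 0.56)]
rail_center [(array([ 0.524 , -0.0079,  0.0269]), 0.81)]
```

View pics/t1c.png

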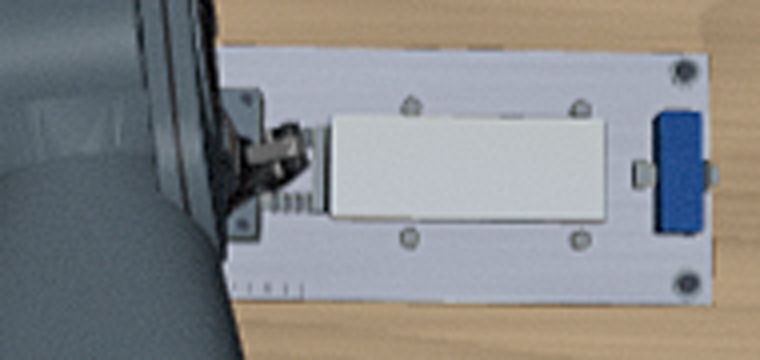

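The crop shows the shoe now touching the rail, whose left end is at x=330. The rail's right end is at 605 and the stop tip at 632, which leaves about 16 mm. Running drag reads 0.28 N m. I'll continue with 10 units.

```bash
python3 -m handwheel '{"slide":[[0,-0.0011,0.0003],[0,-0.0021,0],[0,-0.0032,-0.0002],[0,-0.0042,-0.0004],[0,-0.0053,-0.0007],[0,-0.0063,-0.001],[0,-0.0074,-0.0012],[0,-0.0084,-0.0015]],"rotation":[[1.25,0,0],[2.5,0,0],[3.75,0,0],[5,0,0],[6.25,0,0],[7.5,0,0],[8.75,0,0],[10,0,0]],"hand":[0.035,0.035,0.035,0.035,0.035,0.035,0.035,0.035]}' 50
python3 k.py; python3 - <<'E'
from h import *
save('top','t2.png'); 
for n in('shoe','rail_center'):
    print(n,[(np.array(d['position']),round(d['confidence'],2)) for d in finder.place_of('top',n)[:1]])
a=cv2.imread('pics/t1.png')[180:270,290:400]; b=cv2.imread('pics/t2.png')[180:270,290:400]
for n,i in(('1',a),('2',b)):
    g=cv2.cvtColor(i,cv2.COLOR_BGR2GRAY).astype(float); print(n,g[40:47,20:100].mean(0).astype(int).tolist())
print(ray('top',[[361,223],[368,223]],.036))
E
```

```text
time_s: 14.9
ee_pos: [0.4984, 0.1379, 0.0697]
eef_rot: [0.464, 1.53, -0.466]
wrist_force: [-2.1, 2.4, -0.0]
width: 0.043
t 14.9 p [0.4984 0.1379 0.0697] rv [ 0.4642  1.5296 -0.4659] w 0.04302950877236264 F [-2.1325  2.4308 -0.0329] T [0.7963 0.0368 0.2447] q [ 0.1385  0.0639 -0.2067  1.3089  0.0028  0.7314]
per unit [-0.0015 -0.7173  0.4971] mm; x12 units*1.6 [-0.     -0.0138  0.0095]
tilt [-0.009   0.0016 -1.    ] yaw 56.02730486195906
F along slide(-y) -2.4584995415859714 Tz 0.24473110876583765
shoe [(array([0.5218, 0.0661, 0.0173]), 0.71)]
rail_center [(array([ 0.523 , -0.0165,  0.0264]), 0.81)]
1 [192, 193, 192, 192, 192, 192, 192, 192, 191, 192, 192, 192, 192, 191, 192, 192, 192, 193, 192, 192, 192, 192, 192, 192, 192, 191, 193, 192, 191, 191, 192, 192, 192, 192, 192, 192, 192, 192, 192, 192, 192, 191, 192, 192, 192, 192, 191, 192, 192, 194, 189, 148, 175, 174, 174, 174, 178, 172, 65, 135, 133, 136, 146, 120, 29, 55, 74, 71, 71, 71, 69, 68, 68, 71, 68, 68, 68, 104, 138, 139]
2 [191, 191, 192, 192, 191, 192, 191, 192, 192, 192, 192, 192, 191, 191, 191, 191, 192, 191, 191, 192, 192, 191, 192, 191, 192, 192, 190, 192, 192, 193, 191, 191, 191, 192, 191, 192, 191, 191, 192, 192, 191, 191, 193, 191, 191, 192, 191, 192, 192, 191, 191, 191, 192, 194, 189, 138, 181, 173, 64, 136, 132, 135, 146, 121, 31, 53, 73, 71, 69, 67, 70, 70, 69, 68, 69, 68, 68, 105, 138, 139]
[[ 0.5245 -0.0891  0.036 ]
 [ 0.5249 -0.1055  0.036 ]]
```

```bash
python3 -m handwheel '{"slide":[[0,-0.001,0.0008],[0,-0.0019,0.0014],[0,-0.0027,0.002],[0,-0.0035,0.0026],[0,-0.0043,0.003]],"rotation":[[1,0,0],[2,0,0],[3,0,0],[4,0,0],[5,0,0]],"hand":[0.035,0.035,0.035,0.035,0.035]}' 50
cat > g.py <<'E'
from h import *
import sys
save('top',sys.argv[1]); b=cv2.imread('pics/'+sys.argv[1])[180:270,290:400]
g=cv2.cvtColor(b,cv2.COLOR_BGR2GRAY).astype(float); print(g[40:47,70:90].mean(0).astype(int).tolist())
E
python3 k.py; python3 g.py t3.png
```

```text
time_s: 15.55
ee_pos: [0.4991, 0.1341, 0.0697]
eef_rot: [0.799, 1.429, -0.799]
wrist_force: [0.4, 4.7, -2.2]
width: 0.0427
t 15.55 p [0.4991 0.1341 0.0697] rv [ 0.7991  1.4288 -0.7985] w 0.04272333109399114 F [ 0.4437  4.6676 -2.2169] T [ 1.1696 -0.4572  0.2881] q [ 0.1292  0.0609 -0.2098  1.3072  0.0057  1.1532]
per unit [-0.0043 -0.4439  0.7513] mm; x12 units*1.6 [-0.0001 -0.0085  0.0144]
tilt [-0.0078  0.0048 -1.    ] yaw 31.3274289391868
F along slide(-y) -4.6613612699551 Tz 0.28812438071748697
[192, 191, 191, 191, 192, 195, 193, 113, 70, 137, 133, 135, 145, 122, 29, 53, 74, 71, 70, 69]
```

```bash
python3 -m handwheel '{"slide":[[0,-0.0005,0.0008],[0,-0.0009,0.0015]],"rotation":[[1,0,0],[2,0,0]],"hand":[0.035,0.035]}' 50
python3 k.py; python3 g.py t4.png
```

```text
time_s: 15.8
ee_pos: [0.4994, 0.1325, 0.0697]
eef_rot: [0.934, 1.371, -0.933]
wrist_force: [-0.1, 2.1, -1.6]
width: 0.0427
t 15.8 p [0.4994 0.1325 0.0697] rv [ 0.9336  1.3706 -0.9334] w 0.04269721851176905 F [-0.1078  2.1397 -1.569 ] T [ 0.603  -0.3546  0.2769] q [ 0.126   0.0598 -0.211   1.3063  0.0057  1.3266]
per unit [-0.0044 -0.305   0.8176] mm; x12 units*1.6 [-0.0001 -0.0059  0.0157]
tilt [-0.0069  0.0049 -1.    ] yaw 21.208290090296313
F along slide(-y) -2.1408995312045036 Tz 0.2769183830704594
[191, 191, 192, 191, 191, 192, 196, 191, 54, 136, 132, 136, 146, 121, 31, 53, 72, 69, 69, 72]
```

```bash
python3 -m handwheel '{"slide":[[0,-0.0002,0.0004],[0,-0.0003,0.0008]],"rotation":[[0.5,0,0],[1,0,0]],"hand":[0.035,0.035]}' 50
python3 k.py|tail -3; python3 g.py t5.png
```

```text
time_s: 16.05
ee_pos: [0.4996, 0.1317, 0.0697]
eef_rot: [0.999, 1.338, -0.999]
wrist_force: [-1.5, 1.7, -2.2]
width: 0.0426
per unit [-0.0043 -0.2329  0.841 ] mm; x12 units*1.6 [-0.0001 -0.0045  0.0161]
tilt [-0.0066  0.0049 -1.    ] yaw 16.2274519127429
F along slide(-y) -1.7578665926458792 Tz 0.22787650537666881
[192, 192, 191, 191, 192, 191, 196, 192, 73, 134, 131, 136, 145, 119, 31, 53, 71, 71, 70, 70]
```

```bash
python3 -m handwheel '{"slide":[[0,-0.0001,0.0004],[0,-0.0002,0.0009]],"rotation":[[0.5,0,0],[1,0,0]],"hand":[0.035,0.035]}' 50
python3 k.py|tail -3; python3 g.py t6.png
```

```text
time_s: 16.3
ee_pos: [0.4997, 0.1309, 0.0697]
eef_rot: [1.064, 1.304, -1.064]
wrist_force: [-1.1, 2.2, -1.0]
width: 0.0426
per unit [-0.0044 -0.16    0.8579] mm; x12 units*1.6 [-0.0001 -0.0031  0.0165]
tilt [-0.0063  0.0049 -1.    ] yaw 11.312276647197569
F along slide(-y) -2.220527636328235 Tz 0.22000657586111855
[191, 191, 190, 191, 192, 191, 192, 191, 151, 126, 131, 135, 146, 120, 32, 54, 72, 70, 71, 71]
```

```bash
python3 -m handwheel '{"slide":[[0,-0.0001,0.0004],[0,-0.0002,0.0009]],"rotation":[[0.5,0,0],[1,0,0]],"hand":[0.035,0.035]}' 50
python3 k.py|tail -3; python3 g.py t7.png
```

```text
time_s: 16.55
ee_pos: [0.4999, 0.13, 0.0697]
eef_rot: [1.128, 1.268, -1.128]
wrist_force: [-0.4, 3.0, -1.9]
width: 0.0426
per unit [-0.0044 -0.0858  0.8684] mm; x12 units*1.6 [-0.0001 -0.0016  0.0167]
tilt [-0.0059  0.005  -1.    ] yaw 6.391500612203348
F along slide(-y) -2.96512439444115 Tz 0.2957838203185511
[191, 192, 191, 192, 191, 191, 193, 191, 154, 126, 131, 136, 145, 120, 30, 53, 72, 70, 71, 68]
```

```bash
python3 -m handwheel '{"slide":[[0,0,0.0004],[0,-0.0001,0.0008]],"rotation":[[0.5,0,0],[0.9,0,0]],"hand":[0.035,0.035]}' 50
python3 k.py|tail -3; python3 g.py t8.png
```

```text
time_s: 16.8
ee_pos: [0.5, 0.1293, 0.0697]
eef_rot: [1.185, 1.233, -1.185]
wrist_force: [-0.1, 2.7, -1.6]
width: 0.0426
per unit [-0.0044 -0.0189  0.8724] mm; x12 units*1.6 [-0.0001 -0.0004  0.0168]
tilt [-0.0055  0.0049 -1.    ] yaw 1.9899054845158037
F along slide(-y) -2.6794441821765114 Tz 0.35817200902526763
[191, 191, 192, 190, 191, 191, 193, 191, 153, 126, 130, 136, 145, 122, 30, 54, 71, 71, 69, 70]
```

```bash
python3 -m handwheel '{"slide":[[0,0,0],[0,0,0],[0,0,0],[0,0,0],[-0.01,0,0],[-0.04,0,0],[-0.08,0,0],[-0.12,0,0.03],[-0.14,0,0.07],[-0.14,0,0.1],[-0.14,0,0.11],[-0.14,0,0.11]],"rotation":[[0,0,0],[0,0,0],[0,0,0],[0,0,0],[0,0,0],[0,0,0],[0,0,0],[0,0,0],[0,0,0],[0,0,0],[0,0,0],[0,0,0]],"hand":[0.06,0.085,0.085,0.085,0.085,0.085,0.085,0.085,0.085,0.085,0.085,0.085]}' 50
python3 - <<'E'
from h import *
st(); save('wrist','w5.png');save('top','t9.png')
for n in('knob_grip','shoe','rail_center'):
    print(n,[(np.array(d['position']),round(d['confidence'],2)) for d in finder.place_of('wrist',n)[:1]])
E
```

```text
time_s: 18.05
ee_pos: [0.5046, 0.0175, 0.2095]
eef_rot: [1.188, 1.231, -1.188]
wrist_force: [-0.6, 0.7, -0.6]
width: 0.0847
t 18.05 p [0.5046 0.0175 0.2095] rv [ 1.1878  1.2311 -1.1876] w 0.0847238380694079 F [-0.5684  0.7339 -0.6106] T [0.012  0.0064 0.0382] q [-0.1011 -0.0029  0.0041  1.5834  0.0046  1.4388]
knob_grip [(array([0.5062, 0.126 , 0.0859]), 0.79)]
shoe [(array([0.5288, 0.0528, 0.0142]), 0.88)]
rail_center [(array([ 0.5294, -0.0269,  0.0308]), 0.63)]
```

View pics/w5.png

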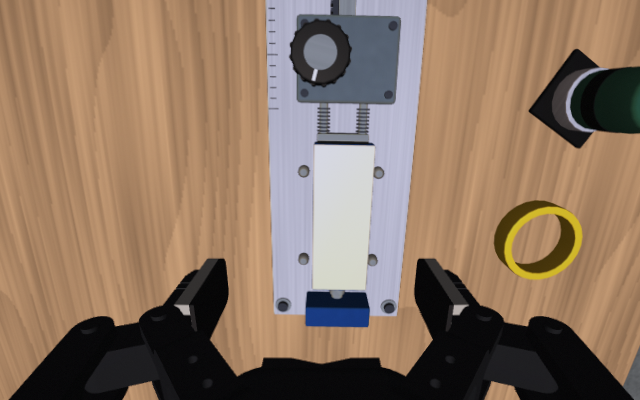

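The wrist view shows the rail home against the stop screw at (337,293) and between the pins, with the shoe at row 140 pressed on it. The knob mark is unchanged relative to the camera, so it did not slip. As a cross-check I'll measure spring compression from the rail's travel against knob angle in the saved top pictures.

```bash
python3 - <<'E'
from h import *
ang=dict(t1=90.2,t2=140.2,t3=164.87,t4=174.99,t5=179.97,t6=184.9,t7=189.8,t8=194.2,t9=194.2)
c=get_calibration('top'); X=[]
for k,a in ang.items():
    g=cv2.cvtColor(cv2.imread(f'pics/{k}.png'),cv2.COLOR_BGR2GRAY).astype(float); y=[]
    for rows in((211,217),(228,233)):
        p=g[rows[0]:rows[1],355:372].mean(0); bed=np.median(p[-2:]); 
        # integrated dark/white profile -> subpixel edge position
        hi=192; q=p-bed; e=355+q.sum()/(hi-bed); y.append(ray('top',[[e,np.mean(rows)]],.037,c)[0,1]*1e3)
    X.append((a,np.radians(a)*10,np.mean(y)))
X=np.array(X); off=np.mean(X[:4,1]+X[:4,2])
for x in X: print(x, 'compression mm',x[1]+x[2]-off)
E
```

```text
[ 90.2     15.7429 -82.3655] compression mm 1.2989084631474128
[140.2     24.4695 -91.0551] compression mm 1.3359977760693482
[164.87    28.7752 -97.0354] compression mm -0.3386468081571934
[ 174.99     30.5415 -100.7593] compression mm -2.2962594310595676
[179.97    31.4107 -98.2453] compression mm 1.0868927771344659
[ 184.9      32.2711 -101.3155] compression mm -1.122766175621905
[ 189.8      33.1263 -101.6074] compression mm -0.559531044634511
[ 194.2      33.8943 -101.8198] compression mm -0.0039787389892751435
[194.2     33.8943  66.2487] compression mm 168.06456160276466
```

```bash
python3 - <<'E'
from h import *
ang=dict(t1=90.2,t2=140.2,t3=164.87,t4=174.99,t5=179.97,t6=184.9,t7=189.8,t8=194.2,t9=194.2)
for k,a in ang.items():
    g=cv2.cvtColor(cv2.imread(f'pics/{k}.png'),cv2.COLOR_BGR2GRAY).astype(float); o=[]
    for r in((212,217),(228,232)):
        p=g[r[0]:r[1],355:376].mean(0); o.append(p.astype(int).tolist())
    print(k,o)
E
```

```text
t1 [[192, 192, 193, 192, 194, 188, 141, 173, 172, 172, 171, 172, 172, 171, 172, 172, 178, 177, 47, 20, 62], [192, 192, 193, 191, 194, 190, 152, 175, 173, 172, 173, 173, 173, 174, 175, 175, 177, 177, 95, 14, 49]]
t2 [[191, 191, 190, 191, 191, 192, 191, 192, 194, 190, 138, 174, 172, 172, 171, 172, 177, 177, 44, 20, 62], [191, 191, 191, 191, 191, 192, 192, 192, 195, 188, 126, 177, 174, 173, 174, 174, 178, 175, 96, 13, 51]]
t3 [[191, 191, 191, 191, 191, 190, 191, 191, 192, 191, 194, 188, 131, 175, 173, 172, 176, 178, 43, 22, 67], [192, 191, 192, 191, 191, 192, 191, 193, 191, 191, 194, 190, 138, 177, 173, 173, 178, 177, 97, 13, 51]]
t4 [[191, 192, 191, 191, 191, 191, 192, 191, 191, 190, 192, 192, 180, 154, 172, 172, 176, 176, 45, 24, 65], [192, 191, 191, 191, 191, 192, 191, 191, 192, 191, 193, 193, 190, 147, 177, 174, 177, 175, 96, 13, 52]]
t5 [[191, 191, 191, 191, 190, 191, 190, 191, 191, 191, 192, 193, 189, 139, 173, 172, 177, 177, 46, 22, 66], [192, 191, 191, 191, 192, 191, 191, 191, 191, 192, 192, 195, 188, 114, 179, 174, 176, 178, 95, 12, 51]]
t6 [[191, 190, 190, 191, 191, 191, 191, 191, 191, 192, 191, 193, 189, 152, 172, 171, 177, 177, 48, 21, 65], [191, 191, 191, 191, 191, 193, 192, 192, 191, 191, 189, 193, 190, 155, 173, 175, 176, 176, 97, 13, 50]]
t7 [[191, 191, 192, 191, 191, 191, 192, 190, 191, 191, 191, 193, 189, 153, 171, 172, 176, 176, 47, 22, 63], [191, 192, 191, 191, 192, 191, 190, 191, 191, 192, 192, 193, 189, 159, 173, 174, 177, 175, 96, 14, 53]]
t8 [[191, 191, 190, 191, 191, 192, 190, 192, 191, 191, 191, 193, 188, 154, 172, 173, 176, 176, 48, 17, 64], [191, 191, 192, 192, 191, 192, 191, 191, 191, 191, 191, 193, 190, 159, 173, 174, 177, 176, 95, 11, 51]]
t9 [[101, 103, 89, 51, 70, 109, 107, 104, 107, 102, 90, 135, 201, 160, 175, 173, 179, 179, 47, 19, 64], [50, 41, 72, 86, 83, 82, 83, 75, 109, 190, 199, 195, 192, 161, 176, 177, 179, 180, 98, 13, 53]]
```

The two readings of the clamp agree. The rail edge stops moving between 3.15 and 3.23 rad, and the knob ended at 3.39 rad, which gives about 10–14 N. The torque rise gives about 10–13 N. I'm handing in.

```bash
python3 -c "
from h import *
st(); print(ticket.sign_off())"
```

```text
t 18.3 p [0.5041 0.0198 0.2086] rv [ 1.1843  1.2345 -1.1855] w 0.0853409719491385 F [-0.1985 -0.1803  0.5432] T [ 0.0048 -0.0165  0.0276] q [-0.0968 -0.0023  0.0028  1.5831  0.0048  1.4389]
the job is handed in; nothing more can be done
None
```

The rail is in the fixture and clamped at an estimated 10–14 N. I handed the job in at 18.3 s with the gripper open and clear; no verdict was reported.

- **Rail:** I gripped it across its width, laid it flat on the bed between the four pins and let go.
- **Knob:** I turned it about 194° (3.39 rad) clockwise in one grip, following the carriage, then let go and lifted away.
- **Position check:** the last wrist view shows the rail between the pins, its end on the stop screw and the shoe against it. The knob's mark kept its place relative to the turning camera, so the knob had not slipped in the grip at that point.
- **Clamp force:** there is no direct force reading.
  - The rail stopped moving between 3.15 and 3.23 rad, which puts the clamp at about 10–14 N.
  - The turning moment rose from about 0.22–0.26 to 0.36 N m, which points to about 10–13 N.
- **Failed or missing checks:**
  - My attempt to measure spring compression to sub-millimetre from the top pictures was too noisy to use, and in the last one the arm hid the rail.
  - I did not measure the loose things again at the end. I kept clear of them all.

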